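# Put the hall torch on charge with its isolator switch

## Task

Put the yellow torch on charge: first switch the charger off with the yellow-handled switch (over to its red mark), then lay the torch fully down in the charging dock, button up, with its black tail end at the brass contacts in the dock's black end, and only then switch the charger back on (over to the green mark). Do not drop the torch, leave the blue-handled stair-light switch on, and leave the bell, coaster, keys and glasses case where they are.

Things in the scene. Friction and masses are not known exactly. Their poses are not given: they have to be found in the camera images.
- charger_switch: the charger's isolator: fixed grey box 130 (x) x 80 (y) x 50 mm high; two cheeks at y = +-30 mm, up to 73 mm high, carry the lever. Origin: centre of the underside; x from its red (off) to its green (on) mark, away from the robot within 0.35 rad; z up. Pivot axis: along y, 60 mm above the origin. Left or right of the robot.
- charger_lever (a joint): the yellow-handled lever of the charger switch: angle from upright (rad): +0.6 = at the stop leaning to the green mark, on; -0.6 = leaning to the red mark, off. Over-centre: past upright it falls by itself to the stop on that side (about 2 N at the grip moves it). It starts on.
- charger_grip (a point): centre of the yellow grip of that lever, 80 mm from the pivot along the lever: a rounded block 34 mm wide along the pivot axis, 26 mm thick, 60 mm long (50 to 110 mm from the pivot) on a steel stem 22 x 12 mm. The point's z runs along the lever, away from the pivot
- stair_switch: the stair light's isolator, on the other side, same make: fixed grey box 130 (x) x 80 (y) x 50 mm high; two cheeks at y = +-30 mm, up to 73 mm high, carry the lever. Origin: centre of the underside; x from its red (off) to its green (on) mark, away from the robot within 0.35 rad; z up. Pivot axis: along y, 60 mm above the origin.
- stair_lever (a joint): the blue-handled lever of the stair switch: angle from upright (rad): +0.6 = at the stop leaning to the green mark, on; -0.6 = leaning to the red mark, off. Over-centre: past upright it falls by itself to the stop on that side (about 2 N at the grip moves it). It starts on and must stay on.
- stair_grip (a point): centre of the blue grip of that lever, 80 mm from the pivot along the lever: a rounded block 34 mm wide along the pivot axis, 26 mm thick, 60 mm long (50 to 110 mm from the pivot) on a steel stem 22 x 12 mm. The point's z runs along the lever, away from the pivot
- torch: loose yellow torch of square section, 170 mm long, about 0.25 kg, lying flat, button up. Origin: centre of its underside; x along it towards the lens, z up. Barrel x = -57 to 43 mm, 34 mm wide, from z = 6 to 40 mm; head x = 43 to 83 mm, 46 x 46 mm; black rubber tail x = -85 to -57 mm, 46 x 46 mm.
- dock: fixed charging dock, base 204 (x) x 100 (y) x 15 mm thick. Origin: centre of its underside; x from the tail end to the lens end, z up. Docked, the torch's origin is on point dock_floor and its x along the dock's x. Cheeks 12 mm thick, 58 mm apart, rise to 38 mm: black x = -86 to -56 mm, white x = 50 to 86 mm; the sides between them are open for the fingers.
- dock_floor (a point): centre of the dock's floor, 15 mm above the dock's origin
- dock_tail (a point): middle of the two brass contacts on the inner face (x = -93 mm) of the black end wall, which is 54 mm high; the white lip at the other end is 28 mm high, its inner face at x = 93 mm
- bell: small stainless steel bell, 34 mm wide, 35 mm high, origin at the centre of its underside; leave alone
- coaster: chunky blue ceramic coaster, 96 mm across, 12 mm high, origin at the centre of its underside; leave alone
- keys: two house keys on a bright green clip, 107 mm long along x, 47 mm wide, 8 mm high, origin on the underside near the middle; leave alone
- glasses_case: dark brown glasses case, 160 (x) x 62 (y) x 42 mm high, origin at the centre of its underside; leave alone
Things that resemble listed ones, but are neither listed nor needed, are in the scene too. Leave any turquoise look-alike of the charger_switch alone.

How it is judged (in metres and radians):
On the way, in this order (a step that is already met when the one before it is completed fails the run):
1. the charger's lever is over at off (value of joint charger_lever below -0.45 rad), for 0.2 s.
2. the torch lies in the dock, tail at the contacts, while the charger is off (x of torch in the frame of dock between -0.014 and 0.014 m and y of torch in the frame of dock between -0.009 and 0.009 m and z of torch in the frame of dock between 0.009 and 0.02 m and angle between torch's own z axis and vertical below 0.1 rad and x of dock_tail in the frame of torch below -0.06 m and value of joint charger_lever below -0.45 rad), for 0.3 s.
3. the charger's lever is back at on with the torch in the dock (x of torch in the frame of dock between -0.014 and 0.014 m and y of torch in the frame of dock between -0.009 and 0.009 m and z of torch in the frame of dock between 0.009 and 0.02 m and angle between torch's own z axis and vertical below 0.1 rad and x of dock_tail in the frame of torch below -0.06 m and value of joint charger_lever above 0.45 rad), for 0.2 s.
At the end, for the whole second after the job is handed in: The torch rests on the dock's floor (underside within 6 mm below and 5 mm above it), level within 0.1 rad, lens at the lens end, within 14 mm along and 9 mm across of the dock's centre; the charger's lever and the stair lever are both at on (over +0.45 rad) (all of step 3 and value of joint stair_lever above 0.45 rad and linear speed of torch below 0.03 m/s); the robot touches nothing.
It fails at once if the stair-light lever is moved out of its on position (under 0.3 rad) (value of joint stair_lever below 0.3 rad).
It fails at once if the torch is dropped (falls freely faster than 0.8 m/s, some 33 mm) (contact force between the fingers and torch below 0.05 N and linear speed of torch above 0.8 m/s).
It fails at once if the bell, coaster, keys or glasses case is moved by more than 30 mm (distance of any of bell, coaster, keys, glasses_case from where it was at the start of the episode above 0.03 m).
It also fails if it takes over 64 s, if anything falls off the work surface, if the arm or the gripper's body presses on something with over 40 N, if the wrist force passes 120 N, or if a joint passes its speed limit or range.

## Robot

A 6-joint arm with a two-finger parallel gripper is mounted at the origin on the work surface. World frame = base frame: x ahead of the robot, y to its left, z up, the work surface at z = 0. Lengths are in mm, angles in rad, forces in N, time in s.
With the tool pointing down it reaches from about 375 to 925 mm from the base axis. Payload 5.7 kg.
Tool frame: the origin (TCP) lies midway between the tips of the shut fingers; the grasp point (between the pads) lies 19 mm behind it; x points along the fingers, y is the direction in which the jaws open and shut, and the axes are right-handed (so a half turn about x gives the same grasp; the last joint's range is limited). The gripper opens to 85 mm and grips with 20 to 120 N. Pads are 22 mm wide; open, the fingers measure 114 mm over their backs; the gripper's body (76 mm by 85 mm) begins 54 mm behind the grasp point. The pads swing forward as they close: fully open they stand 13 mm farther back than shut.
Start: joints at [-1.263, 0.359, 1.51, -0, 1.272, -0.115], TCP at [246.17, -547.137, 195.467] pointing down, gripper open.
Joint ranges: [-2.97, 2.97], [-1.01, 2.36], [0.21, 2.38], [-0.96, 4.11], [0.2, 2.71], [-2.98, 2.98]. Speed limits (rad/s): [2.39, 2.39, 3.14, 3.14, 3.14, 3.14].

## Interface

Orientations are given as a rotation vector (axis times angle).
In Python, from station import arm gives the robot as it stands.
- The arm moves only by the tool step_arm, never from a script. Its argument "increments" is a list of rows, each a list of 3 entries, a list of its own where there are three numbers: the shift along the tool's x, y, z in mm, then the turn, a rotation vector about the tool's x, y, z in rad, then the gripper's target within -1 to 1 (fully open at 1, half-way at 0, shut at -1). A call has 1 to 20 rows; each row is the pose to reach, as a shift and turn from the pose commanded when the call began, along the tool's axes at that moment; what a row does not reach only later rows make up. A row lasts 1/12 s, in which the tool goes at most 41.7 mm and 7.16 degrees, less where a joint would pass 70% of its speed; a pose out of reach is approached as far as the arm can. A call with a gripper value outside its range is refused whole. The fingers move at their own pace and stop on an object; "force" is the grip in N (left out, the last holds). Time passes only in rows, so rows that repeat a pose let the fingers close. It gives the time, the measured TCP pose, the force and the opening at its end, in the units of the state.
- arm.sense(): the state, without advancing time (a new reading comes with each control period).
- arm.camera(name): name is "scene" or "side" or "wrist"; returns (picture, depth): 384x512x3 uint8, red, green, blue; 384x512 float32, mm along the optical axis (not along the pixel's ray), 0 where there is no reading.
- arm.calibration(name): a dict with "fx", "fy", "cx", "cy" (pixels), "R" (3x3) and "t" (3): a world point X has camera coordinates R X + t; the wrist camera has in their place "hand_eye" (4x4, takes a point from camera to tool coordinates, whose origin is the TCP and whose axes are the tool frame's). Camera axes: x right, y down, z forward; pixel columns grow to the right and rows downward; lengths in mm; the calibration is good to about 2 mm. A picture is of the moment at which its call begins: read the wrist's pose just before it. calibration takes no time and is no camera call.
- arm.sign_off(): hands the job in, once; it reports no verdict.
Trained networks look in the newest picture that a camera, given by its name, has taken for a name from the list of things; names that differ only in an ending like _2 or _b are one class to them, and where a whole thing is asked for, a point or a joint stands for the part that bears it (a point fixed in the world has none). Each returns a list of dicts, best first, with "p" (0 to 1); they miss things now and then, are a little off and sometimes report something else, mostly with a low value. They report only what shows in the picture. A call takes as long as a camera call. They do not tell look-alikes from the thing itself.
- arm.spot_in(thing, camera): "rect" ([left, top, width, height] as shares, 0 to 1, of the picture: columns of its width, rows of its height, round what is visible of it).
- arm.regions_of(thing, camera): "mask" (384x512 bool, what is visible of it) and "rect" ([left, top, width, height] as shares, 0 to 1, of the picture: columns of its width, rows of its height, round what is visible of it).
The state is a dict: "time": time; "joint_pos": joint angles; "dq": joint speeds; "joint_efforts": joint torques, N m; "position": TCP position; "orientation": TCP orientation; "wrist_force": force on the tool from outside, world axes, zero at the start; "wrist_torque": the same for the moment, N m; "width": opening from 0.0 (shut) to 1.0 (fully open).
Only numpy, scipy, OpenCV 4.12 (cv2) and the standard library are available. Lean on these libraries where they do the work, as an engineer would, in place of code of your own. Each camera call takes 0.05 s, during which the arm holds its last target. There are 200 camera calls.

## Working session

There is one attempt and no reset: what is moved stays moved. The work goes in short steps, Python scripts to look and compute and a tool call to move; the robot and the scene stay as the last step left them, time stands still between calls to the robot, and variables do not carry over. Pictures are saved under pics/ and viewed, on a budget of 10 in all, crops included, one or two more only if the job needs it, and the job is handed in when it is done.

Besides the shell and the picture viewer there is one more tool, called as name([rows], argument=value, ...), one row to a line, values as JSON. step_arm: Moves the arm, as the interface text tells. Its arguments: {"type":"object","properties":{"increments":{"type":"array"},"force":{"type":"number"}},"required":["increments"]}

```bash
ls; mkdir -p pics; cat > h.py <<'E'
import numpy as np, cv2
from scipy.spatial.transform import Rotation as Ro
from station import arm
def cloud(name):
    s=arm.sense(); im,d=arm.camera(name); c=arm.calibration(name)
    v,u=np.mgrid[0:384,0:512]
    P=np.stack([(u-c['cx'])/c['fx']*d,(v-c['cy'])/c['fy']*d,d],-1)
    if 'hand_eye' in c:
        H=np.array(c['hand_eye']); P=P@H[:3,:3].T+H[:3,3]
        P=P@Ro.from_rotvec(s['orientation']).as_matrix().T+np.array(s['position'])
    else:
        P=(P-np.array(c['t']))@np.array(c['R'])
    P[d==0]=np.nan
    return im,P
def save(n,im,k=1.5): cv2.imwrite('pics/'+n,cv2.resize(im[:,:,::-1],None,fx=k,fy=k))
E
python3 - <<'E'
from h import *
print(arm.sense())
A=[]
for n in ('scene','side'):
    im,P=cloud(n); np.save(n+'.npy',P); save(n+'.png',im,1.5)
    for t in ['charger_switch','charger_grip','stair_switch','torch','dock','bell','coaster','keys','glasses_case']:
        for r in arm.regions_of(t,n)[:3]:
            if r['p']<.2: continue
            m=r['mask']; q=P[m]; q=q[~np.isnan(q[:,0])]
            if len(q): print(n,t,round(r['p'],2),m.sum(),np.median(q,0).round(),np.percentile(q,2,0).round(),np.percentile(q,98,0).round(),(np.array(r['rect'])*[512,384,512,384]).round())
E
```

```text
pics
{'time': 0.0, 'joint_pos': array([-1.26313146e+00,  3.59477520e-01,  1.51145046e+00, -1.39201478e-05,
        1.27250303e+00, -1.15083364e-01]), 'dq': array([-6.62226157e-04,  1.17199699e-03,  1.80557640e-05,  9.88803652e-04,
        2.40377150e-03,  1.20636266e-03]), 'joint_efforts': array([-1.31822071e-03, -5.27620411e+01, -2.78622097e+01, -3.87489899e-04,
        1.32874792e-02, -5.18532102e-05]), 'position': array([ 245.92764446, -546.45497574,  194.66315343]), 'orientation': array([ 1.98862846,  0.42862418, -1.98901491]), 'wrist_force': array([-1.14175342, -0.18792545,  0.04159904]), 'wrist_torque': array([-0.00466035, -0.03651587,  0.04483054]), 'width': 1.0005963521971732}
scene charger_switch 0.78 929 [273. 481.  51.] [204. 442.   5.] [324. 517. 168.] [367. 136.  22.  54.]
scene charger_switch 0.71 1039 [548. 287.  50.] [438. 250.   5.] [566. 331. 152.] [309. 181.  35.  46.]
scene charger_grip 0.72 254 [264. 484. 131.] [254. 469.  65.] [271. 500. 171.] [376. 138.  13.  26.]
scene charger_grip 0.61 189 [554. 287. 138.] [384. 269.  39.] [567. 319. 155.] [324. 183.  10.  16
[... 1186 characters left out ...]
.] [227. 116.  35.  40.]
side stair_switch 0.6 1548 [627.  41.  15.] [525.  -9.   7.] [720.  89.  53.] [185. 191.  66.  31.]
side torch 0.71 808 [442.  94.  37.] [368.  36.  -2.] [519. 144.  47.] [245. 202.  51.  37.]
side dock 0.84 1679 [627.  42.  14.] [523. -18.  -1.] [721.  90.  52.] [186. 187.  63.  33.]
side dock 0.69 1816 [505. 302.  50.] [435. 261.   6.] [562. 338. 151.] [223. 236.  51.  54.]
side coaster 0.55 364 [ 720. -254.   10.] [ 678. -306.   -3.] [ 764. -213.   15.] [189. 140.  25.  17.]
side keys 0.48 285 [725. 285.   4.] [694. 235.  -3.] [740. 329.   9.] [164. 254.  23.  32.]
side glasses_case 0.62 1330 [312. 338.  39.] [236. 301.  15.] [385. 361.  43.] [289. 276.  64.  25.]
```

```bash
python3 - <<'E'
from h import *
a=cv2.imread('pics/scene.png');b=cv2.imread('pics/side.png')
a=a[180:450,140:620]; b=b[150:570,230:600]
a=cv2.resize(a,None,fx=1.6,fy=1.6)[:, :768]; 
a=cv2.resize(a,(430,242)); 
A=cv2.imread('pics/scene.png')[180:450,150:620]
cv2.imwrite('pics/v1.png',cv2.resize(A,None,fx=1.7,fy=1.7,interpolation=cv2.INTER_CUBIC))
cv2.imwrite('pics/v2.png',cv2.resize(b,None,fx=1.4,fy=1.4,interpolation=cv2.INTER_CUBIC))
E
```

```text
(no output)
```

View pics/v1.png

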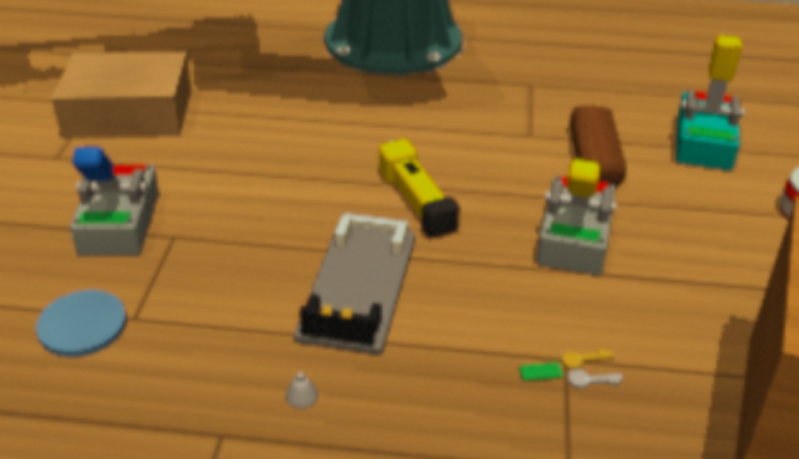

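View pics/v2.png

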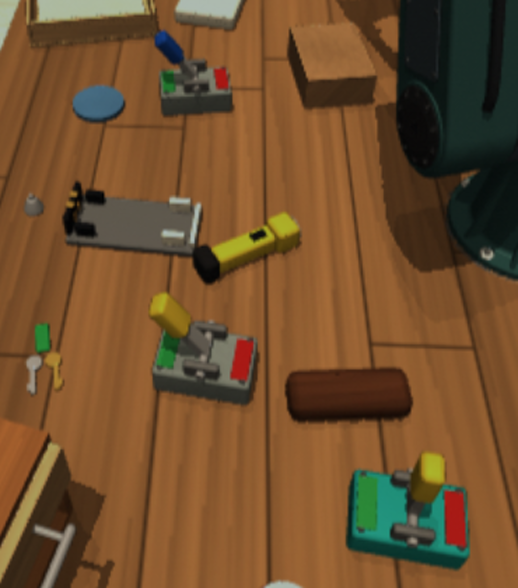

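The scene view shows the grey charger switch with its yellow lever on the right (580,215), leaning to green, and the turquoise look-alike at (710,130). The stair switch is at (115,205), and the torch at (420,185) has its tail away from the robot. The dock at (360,280) has its black end away from the robot and its white lip near. The side view agrees.

```bash
cat >> h.py <<'E'
def box(P,lo,hi):
    q=P.reshape(-1,3); return q[np.all((q>lo)&(q<hi),1)]
def rect(q,tag=''):
    r=cv2.minAreaRect(q[:,:2].astype(np.float32)); (c,wh,a)=r
    if wh[0]<wh[1]: wh=wh[::-1]; a+=90
    print(tag,len(q),np.round(c,1),np.round(wh,1),'yaw',round(np.radians(a),3),'zmed',np.nanmedian(q[:,2]).round(1))
E
python3 - <<'E'
from h import *
for n in ('scene','side'):
    P=np.load(n+'.npy')
    rect(box(P,[480,-40,10],[770,120,70]),n+' dock')
    rect(box(P,[340,0,15],[540,170,60]),n+' torch')
    rect(box(P,[400,230,43],[600,360,54]),n+' chbox')
    q=box(P,[400,230,80],[600,360,170]); print('lever',len(q),q.mean(0),q.min(0),q.max(0))
    for z in (95,110,125,140): 
        k=q[abs(q[:,2]-z)<6]; print(z,k.mean(0).round(),k.min(0).round(),k.max(0).round())
s=arm.sense(); print(Ro.from_rotvec(s['orientation']).as_matrix().round(3)); print(arm.calibration('wrist'))
E
```

```text
scene dock 1769 [600.2  43.7] [259.5 116.9] yaw 2.949 zmed 15.9
scene torch 636 [468.7  47.1] [169.6 141.1] yaw 0.517 zmed 37.6
scene chbox 429 [498.8 292.9] [129.8  79. ] yaw 3.003 zmed 49.9
lever 163 [554.47312797 285.03620895 135.09724185] [517.72575959 268.46218591  81.52136211] [569.05393988 303.76408003 157.39307355]
95 [532. 292.  94.] [525. 291.  89.] [539. 292. 100.]
110 [546. 287. 111.] [540. 273. 105.] [549. 301. 116.]
125 [556. 286. 126.] [551. 271. 119.] [559. 302. 131.]
140 [564. 284. 142.] [556. 269. 135.] [569. 301. 146.]
side dock 1564 [597.8  43.4] [255.2 117.4] yaw 2.939 zmed 15.0
side torch 792 [465.7  46.5] [172.5 142.5] yaw 0.53 zmed 37.4
side chbox 813 [497.5 294.1] [129.7  81.6] yaw 3.007 zmed 48.9
lever 356 [536.19002941 292.05038609 126.45034522] [504.34318851 269.90697607  80.41757256] [566.63562773 304.41863707 155.33918358]
95 [516. 292.  94.] [510. 279.  90.] [533. 302. 100.]
110 [529. 298. 112.] [518. 277. 104.] [548. 304. 116.]
125 [534. 295. 125.] [521. 275. 119.] [559. 304. 131.]
140 [546. 292. 141.] [531. 270. 134.] [567. 302. 146.]
[[-0.     0.41  -0.912]
 [ 0.    -0.912 -0.41 ]
 [-1.    -0.    -0.   ]]
{'fx': 332.25511628923283, 'fy': 332.25511628923283, 'cx': 256.67258851968666, 'cy': 188.55930481027355, 'hand_eye': array([[-9.55555587e-04, -2.72480548e-01,  9.62160817e-01,
        -1.79226350e+02],
       [ 9.99999277e-01,  4.42511467e-04,  1.11845197e-03,
        -5.48845888e-02],
       [-7.30523601e-04,  9.62161190e-01,  2.72479928e-01,
        -6.96455151e+01],
       [ 0.00000000e+00,  0.00000000e+00,  0.00000000e+00,
         1.00000000e+00]])}
```

step_arm([
  [[-125,-427,-580],[0.56,0,0],-1],
  [[-125,-427,-580],[0.56,0,0],-1],
  [[-125,-427,-580],[0.56,0,0],-1],
  [[-125,-427,-580],[0.56,0,0],-1],
  [[-125,-427,-580],[0.56,0,0],-1],
  [[-125,-427,-580],[0.56,0,0],-1],
  [[-125,-427,-580],[0.56,0,0],-1],
  [[-125,-427,-580],[0.56,0,0],-1],
  [[-125,-427,-580],[0.56,0,0],-1],
  [[-125,-427,-580],[0.56,0,0],-1],
  [[-125,-427,-580],[0.56,0,0],-1],
  [[-125,-427,-580],[0.56,0,0],-1],
  [[-125,-427,-580],[0.56,0,0],-1],
  [[-125,-427,-580],[0.56,0,0],-1],
  [[-125,-427,-580],[0.56,0,0],-1],
  [[-125,-427,-580],[0.56,0,0],-1],
  [[-125,-427,-580],[0.56,0,0],-1],
  [[-125,-427,-580],[0.56,0,0],-1],
  [[-125,-427,-580],[0.56,0,0],-1],
  [[-125,-427,-580],[0.56,0,0],-1],
])

```text
time: 2.67
position: [600.3, 81.5, 320.3]
orientation: [-2.152, 0.145, 2.152]
wrist_force: [-1.0, 0.2, 0.6]
width: -0.001
```

```bash
python3 - <<'E'
from h import *
im,P=cloud('wrist'); np.save('w1.npy',P); save('w1.png',im)
s=arm.sense(); print(s['time'],s['position'],s['joint_pos'],np.linalg.norm(s['dq'])); print(Ro.from_rotvec(s['orientation']).as_matrix().round(3))
for t in ('torch','dock','charger_switch'):
    for r in arm.regions_of(t,'wrist')[:2]:
        q=P[r['mask']]; q=q[~np.isnan(q[:,0])]; print(t,r['p'],len(q))
        for lo,hi in ((3,12),(12,19),(20,70),(44,54)):
            k=q[(q[:,2]>lo)&(q[:,2]<hi)]
            if len(k)>20: rect(k,(lo,hi))
E
```

```text
2.7167 [599.60435082  80.36112405 320.15648896] [ 1.93994762e-02  2.83900869e-01  1.31532822e+00 -4.53728721e-04
  1.54323323e+00  1.72625705e+00] 0.037327339398531854
[[-0.001 -0.136 -0.991]
 [-0.    -0.991  0.136]
 [-1.     0.001  0.001]]
torch 0.71 1116
(12, 19) 45 [464.3  74.6] [152.1  32. ] yaw 0.741 zmed 16.3
(20, 70) 1052 [446.5  85.6] [163.1  43.6] yaw 0.533 zmed 43.0
(44, 54) 467 [446.1  86.7] [158.   41.3] yaw 0.533 zmed 46.1
dock 0.56 10291
(3, 12) 28 [627.3  48. ] [197.9 105.1] yaw 0.121 zmed 11.6
(12, 19) 8196 [621.5  35.2] [202.   99.6] yaw 3.067 zmed 15.8
(20, 70) 2015 [622.1  35.2] [205.   81.8] yaw 3.065 zmed 38.3
(44, 54) 144 [719.   27.9] [81.2  9.5] yaw 1.493 zmed 53.2
dock 0.4 1269
(20, 70) 28 [508.6 300.8] [47.5 23.6] yaw 0.871 zmed 68.1
charger_switch 0.76 6137
(3, 12) 107 [514.3 270. ] [136.   91.4] yaw 0.724 zmed 9.3
(12, 19) 178 [511.1 259.7] [145.   62.6] yaw 0.407 zmed 15.8
(20, 70) 4164 [498.4 290.3] [128.5  84.7] yaw 2.991 zmed 50.7
(44, 54) 3195 [497.9 289.3] [128.4  79.1] yaw 3.001 zmed 50.9
charger_switch 0.63 128
(3, 12) 35 [322.5 500.7] [24.5  3.8] yaw 1.532 zmed 8.9
(12, 19) 34 [322.4 500.7] [23.3  3.7] yaw 1.482 zmed 15.8
(20, 70) 42 [322.7 503.3] [20.2  3. ] yaw 1.573 zmed 26.0
```

View pics/w1.png

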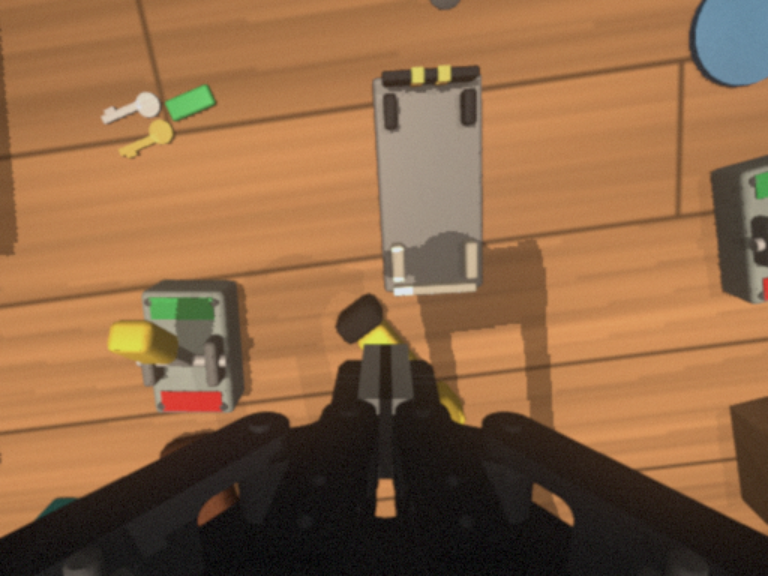

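The wrist view shows the dock centre near pixel (430,185), its black end with the brass contacts at the top, and the lens lip at (435,290). The switch is at (190,345), leaning to green, and the tail of the torch is at (360,318). Next I'll switch the charger off by pushing the lever from beyond it.

step_arm([
  [[80,-195,30],[0,0,0],-1],
  [[80,-195,30],[0,0,0],-1],
  [[80,-195,30],[0,0,0],-1],
  [[80,-195,30],[0,0,0],-1],
  [[80,-195,30],[0,0,0],-1],
  [[80,-195,30],[0,0,0],-1],
  [[195,-195,30],[0,0,0],-1],
  [[195,-195,30],[0,0,0],-1],
  [[195,-195,30],[0,0,0],-1],
  [[195,-195,30],[0,0,0],-1],
  [[195,-195,60],[0,0,0],-1],
  [[195,-195,80],[0,0,0],-1],
  [[195,-195,100],[0,0,0],-1],
  [[195,-195,115],[0,0,0],-1],
  [[195,-195,130],[0,0,0],-1],
  [[195,-195,130],[0,0,0],-1],
  [[195,-195,130],[0,0,0],-1],
  [[195,-195,130],[0,0,0],-1],
])

```text
time: 4.37
position: [499.8, 291.1, 127.1]
orientation: [-2.153, 0.147, 2.146]
wrist_force: [-0.0, 0.0, -0.6]
width: -0.003
```

```bash
python3 - <<'E'
from h import *
s=arm.sense(); print(s['time'],s['position'])
P1=cloud('side')[1]
q=box(P1,[380,230,80],[600,360,172]); print('lever',len(q),q.min(0),q.max(0))
for z in (110,125,140,160): 
    k=q[abs(q[:,2]-z)<6]; print(z,len(k),k.mean(0).round() if len(k) else '')
# torch precise: exclude dock
for n in ('scene','side','w1'):
    P=np.load(n+'.npy'); q=box(P,[340,0,18],[535,170,60]); 
    ax=np.array([-.997,.075]); d=(q[:,:2]-[621,38])@ax
    rect(q[(d<0)|(d>115)] if 0 else q[~(abs((q[:,:2]-[621,38])@[ -.075,-.997])<52) | (d>106)],n)
    q=box(P,[500,-40,10],[760,110,70]); q=q[q[:,0]>545]; print(n,'dock far part');
    e=(q[:,:2]-[621,38])@np.array([[-.997,.075],[-.075,-.997]]).T
    print(np.percentile(e,[.5,50,99.5],axis=0).round(1))
E
```

```text
4.3667 [499.79932085 291.06962089 127.14797986]
lever 361 [488.78990332 268.32324762  80.27776823] [566.58826787 305.2508078  171.25999693]
110 35 [529. 298. 112.]
125 61 [533. 294. 125.]
140 72 [546. 292. 140.]
160 8 [544. 287. 156.]
scene 496 [445.3  88.3] [169.6  46.2] yaw 0.517 zmed 39.3
scene dock far part
[[-103.9  -49.3]
 [ -21.    -3.2]
 [  75.7   49.1]]
side 673 [441.4  87.9] [172.5  46.6] yaw 0.53 zmed 38.3
side dock far part
[[-101.6  -50. ]
 [ -19.5   -1.7]
 [  76.3   49.6]]
w1 1154 [445.9  83.9] [165.9  45.4] yaw 0.565 zmed 42.0
w1 dock far part
[[-102.   -46.6]
 [ -22.2    2. ]
 [  75.7   51.6]]
```

```bash
python3 - <<'E'
from h import *
im,P=cloud('side'); cv2.imwrite('pics/c1.png',cv2.resize(im[180:340,150:420,::-1],None,fx=2.8,fy=2.8))
print(arm.sense()['time'],arm.sense()['position'])
E
```

```text
4.4667 [499.51434877 291.03605166 126.38494426]
```

View pics/c1.png

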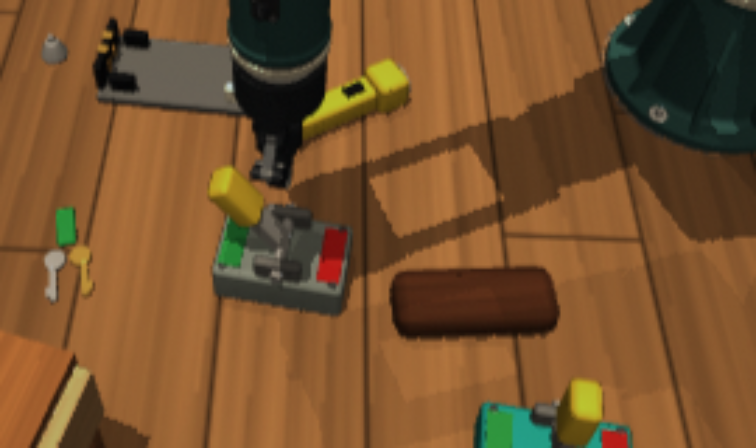

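```bash
python3 - <<'E'
from h import *
im,P=cloud('side'); print(arm.sense()['time'])
for v in (236,240,243,246,250,256): print(v,[P[v,u].round().tolist() for u in (240,246,250)])
q=box(P,[350,150,100],[650,340,135]); print(len(q),q.min(0),q.max(0))
im,P=cloud('scene'); q=box(P,[350,150,115],[650,360,200]); print(len(q),q.min(0),q.max(0))
print(arm.sense())
E
```

```text
4.5167
236 [[537.0, 147.0, -1.0], [505.0, 338.0, 262.0], [498.0, 301.0, 211.0]]
240 [[519.0, 344.0, 254.0], [505.0, 346.0, 258.0], [496.0, 338.0, 247.0]]
243 [[518.0, 350.0, 251.0], [505.0, 351.0, 253.0], [496.0, 351.0, 253.0]]
246 [[535.0, 186.0, 2.0], [508.0, 304.0, 174.0], [498.0, 305.0, 176.0]]
250 [[526.0, 282.0, 123.0], [516.0, 199.0, -0.0], [504.0, 197.0, -2.0]]
256 [[525.0, 297.0, 117.0], [510.0, 278.0, 88.0], [500.0, 265.0, 69.0]]
139 [517.55816027 274.63345243 100.40876724] [558.31060231 305.97735989 134.98356074]
228 [490.38745806 268.27002239 116.04372307] [567.65112277 306.18061619 199.55369722]
{'time': 4.5667, 'joint_pos': array([4.08516200e-01, 3.97695852e-01, 1.64080203e+00, 3.13761697e-05,
       1.10235668e+00, 2.11725281e+00]), 'dq': array([ 0.00332793,  0.00447766,  0.00865237,  0.00104304, -0.00056434,
        0.00286143]), 'joint_efforts': array([ 1.28786414e-03, -5.23363817e+01, -2.47120357e+01, -2.35655571e-03,
       -4.37395734e-03, -3.39869170e-03]), 'position': array([498.8664629 , 291.0339919 , 125.77439223]), 'orientation': array([-2.15045155,  0.14812778,  2.14906668]), 'wrist_force': array([-0.1619648 ,  0.76039374,  0.11634261]), 'wrist_torque': array([ 0.00037445, -0.03141121, -0.03773334]), 'width': -0.0026555646785768588}
```

```bash
python3 - <<'E'
from h import *
im,P=cloud('wrist'); s=arm.sense(); save('w2.png',im)
L=(P-np.array(s['position']))@Ro.from_rotvec(s['orientation']).as_matrix()
q=L.reshape(-1,3); f=q[(abs(q[:,1])<14)&(abs(q[:,2])<25)&(q[:,0]<60)]
print('finger tool x',len(f),np.percentile(f,[0,2,50,98,100],axis=0).round(1))
q=box(P,[350,150,-80],[700,430,12]); print('floor',np.percentile(q[:,2],[5,50,95]))
rect(box(P,[400,230,43],[600,360,54]),'box')
sc=arm.calibration('side'); 
for x in ([499,291,126],[499,291,170]):
    c=sc['R']@np.array(x)+sc['t']; print(x,sc['fx']*c[0]/c[2]+sc['cx'],sc['fy']*c[1]/c[2]+sc['cy'])
E
```

```text
finger tool x 16381 [[-1.332e+02 -1.400e+01 -2.500e+01]
 [-1.311e+02 -1.340e+01 -2.080e+01]
 [-1.091e+02  1.000e-01 -1.340e+01]
 [ 4.240e+01  1.330e+01  5.000e+00]
 [ 5.990e+01  1.400e+01  1.120e+01]]
floor [-0.41041484  0.79921072  2.00595925]
box 5341 [497.7 290.8] [128.2  80.1] yaw 3.0 zmed 50.7
[499, 291, 126] 249.95701316455043 252.39307008940494
[499, 291, 170] 249.921728167087 242.6089316277969
```

View pics/w2.png

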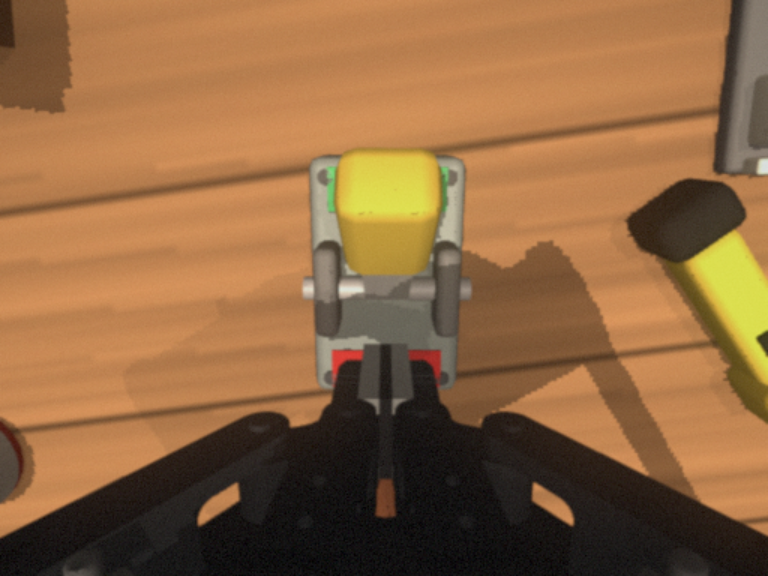

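```bash
python3 - <<'E'
from h import *
im,P=cloud('wrist'); s=arm.sense()
L=(P-np.array(s['position']))@Ro.from_rotvec(s['orientation']).as_matrix()
for v in range(215,330,6): print(v,L[v,250].round().tolist(),L[v,262].round().tolist(),im[v,262])
im,P=cloud('side')
for v in range(228,256,2): print(v,[P[v,u].round().tolist() for u in (247,250,253)])
E
```

```text
215 [74.0, -6.0, 24.0] [74.0, 4.0, 24.0] [107 105  92]
221 [74.0, -6.0, 29.0] [75.0, 4.0, 30.0] [106 103  91]
227 [75.0, -6.0, 35.0] [75.0, 4.0, 35.0] [106 103  93]
233 [-45.0, -3.0, -12.0] [-45.0, 2.0, -12.0] [80 75 67]
239 [-50.0, -3.0, -11.0] [-52.0, 2.0, -12.0] [79 72 65]
245 [-58.0, -3.0, -12.0] [-57.0, 2.0, -11.0] [75 69 63]
251 [-64.0, -3.0, -12.0] [-63.0, 2.0, -12.0] [74 65 60]
257 [-68.0, -3.0, -12.0] [-68.0, 2.0, -12.0] [73 67 62]
263 [-73.0, -3.0, -12.0] [-73.0, 2.0, -12.0] [68 63 56]
269 [-74.0, -3.0, -10.0] [-74.0, 2.0, -10.0] [125 114 104]
275 [-82.0, -2.0, -13.0] [-74.0, 2.0, -8.0] [105  99  91]
281 [-83.0, -2.0, -11.0] [-78.0, 2.0, -8.0] [28 23 18]
287 [-83.0, -3.0, -9.0] [-82.0, 1.0, -8.0] [23 19 17]
293 [-83.0, -3.0, -7.0] [-83.0, 1.0, -7.0] [29 28 27]
299 [-84.0, -3.0, -5.0] [-82.0, 1.0, -3.0] [22 19 18]
305 [-83.0, -3.0, -2.0] [-83.0, 1.0, -2.0] [26 23 24]
311 [-84.0, -3.0, -0.0] [-83.0, 1.0, 0.0] [34 33 28]
317 [-84.0, -3.0, 2.0] [-83.0, 1.0, 2.0] [29 28 24]
323 [-85.0, -3.0, 4.0] [-83.0, 2.0, 5.0] [53 37 32]
329 [-84.0, -3.0, 7.0] [85.0, 5.0, 142.0] [81 44 25]
2
[... 313 characters left out ...]
, 263.0], [498.0, 300.0, 210.0], [491.0, 308.0, 221.0]]
238 [[503.0, 342.0, 260.0], [498.0, 309.0, 214.0], [491.0, 308.0, 213.0]]
240 [[503.0, 346.0, 257.0], [496.0, 337.0, 246.0], [490.0, 313.0, 213.0]]
242 [[503.0, 348.0, 253.0], [496.0, 349.0, 254.0], [490.0, 319.0, 213.0]]
244 [[503.0, 351.0, 250.0], [496.0, 351.0, 250.0], [491.0, 298.0, 174.0]]
246 [[506.0, 304.0, 173.0], [496.0, 354.0, 246.0], [491.0, 299.0, 168.0]]
248 [[513.0, 191.0, -2.0], [nan, nan, nan], [495.0, 191.0, 0.0]]
250 [[513.0, 200.0, 1.0], [503.0, 199.0, 0.0], [494.0, 198.0, -1.0]]
252 [[512.0, 205.0, -2.0], [503.0, 207.0, 1.0], [494.0, 205.0, -1.0]]
254 [[509.0, 261.0, 72.0], [500.0, 260.0, 72.0], [492.0, 262.0, 75.0]]
```

Both cameras put the real fingertips about 43 mm short of the reported TCP, at z≈168 when it reads 126, so the push passed over the lever. I'll correct for that: tips at z≈135 means a reported TCP of about 92.

step_arm([
  [[-12,0,-40],[0,0,0],-1],
  [[-12,0,-80],[0,0,0],-1],
  [[-12,0,-105],[0,0,0],-1],
  [[-12,0,-105],[0,0,0],-1],
  [[-12,0,-105],[0,0,0],-1],
  [[33,0,-105],[0,0,0],-1],
  [[33,0,-105],[0,0,0],-1],
  [[33,0,-105],[0,0,0],-1],
  [[33,0,-105],[0,0,0],-1],
  [[33,0,-85],[0,0,0],-1],
  [[33,0,-65],[0,0,0],-1],
  [[33,0,-45],[0,0,0],-1],
  [[33,0,-30],[0,0,0],-1],
  [[33,0,-15],[0,0,0],-1],
  [[33,0,0],[0,0,0],-1],
  [[33,0,0],[0,0,0],-1],
  [[33,0,0],[0,0,0],-1],
])

```text
time: 6.13
position: [498.1, 291.9, 94.4]
orientation: [-2.153, 0.145, 2.148]
wrist_force: [0.6, 0.3, 0.1]
width: -0.002
```

```bash
python3 - <<'E'
from h import *
im,P=cloud('side'); print(arm.sense()['time'],arm.sense()['wrist_force'])
ok=(im[...,0]>130)&(im[...,1]>110)&(im[...,2]<60)
q=P[ok]; q=q[np.all((q>[400,240,75])&(q<[600,350,180]),1)]; print('yellow lever',len(q),q.min(0),q.max(0),q.mean(0))
E
```

```text
6.1833 [0.50417794 0.54345961 0.13099136]
yellow lever 8 [431.77398828 309.94377917 142.62208217] [439.69715502 315.52271065 149.50062876] [436.7167567  313.51072134 146.61459946]
```

step_arm([
  [[-40,0,0],[0,0,0],-1],
  [[-80,0,0],[0,0,0],-1],
  [[-206,209,25],[-0.66,0,0],1],
  [[-206,209,25],[-0.66,0,0],1],
  [[-206,209,25],[-0.66,0,0],1],
  [[-206,209,25],[-0.66,0,0],1],
  [[-206,209,25],[-0.66,0,0],1],
  [[-206,209,25],[-0.66,0,0],1],
  [[-206,209,25],[-0.66,0,0],1],
  [[-206,209,25],[-0.66,0,0],1],
  [[-206,209,25],[-0.66,0,0],1],
  [[-206,209,25],[-0.66,0,0],1],
  [[-206,209,25],[-0.66,0,0],1],
])

```text
time: 7.27
position: [444.3, 88.5, 297.6]
orientation: [1.925, 0.517, -1.929]
wrist_force: [-0.3, 0.4, -0.6]
width: 1.003
```

```bash
python3 - <<'E'
from h import *
im,P=cloud('wrist'); s=arm.sense(); save('w3.png',im); np.save('w3.npy',P)
print(s['time'],s['position'],s['joint_pos'],s['width']); R=Ro.from_rotvec(s['orientation']).as_matrix(); print(R.round(3))
r=arm.regions_of('torch','wrist')[0]; q=P[r['mask']]; rect(q[(q[:,2]>20)&(q[:,2]<60)],'torch')
rect(q[(q[:,2]>42)&(q[:,2]<60)],'torch top')
r=arm.regions_of('dock','wrist')[0]; q=P[r['mask']]; rect(q[(q[:,2]>10)&(q[:,2]<60)],'dock')
L=((P-s['position'])@R).reshape(-1,3); f=L[(L[:,0]<20)&(abs(L[:,1])>30)&(abs(L[:,1])<70)]
print('open finger front x pctl',np.percentile(f[:,0],[50,90,99,100]))
for g in (cloud('side'),cloud('scene')):
    im2,P2=g; ok=(im2[...,0]>130)&(im2[...,1]>110)&(im2[...,2]<60)
    q=P2[ok]; q=q[np.all((q>[400,240,75])&(q<[600,350,180]),1)]; print('yellow lever',len(q),q.min(0),q.max(0),q.mean(0))
E
```

```text
7.3167 [444.21746347  88.48024975 297.62391428] [4.36135643e-02 5.60668064e-02 1.65209237e+00 3.17098171e-04
 1.43525417e+00 1.09020888e+00] 0.998856398847313
[[-0.002  0.5   -0.866]
 [ 0.    -0.866 -0.5  ]
 [-1.    -0.001  0.001]]
torch 3607 [441.7  85. ] [169.5  44.9] yaw 0.529 zmed 41.8
torch top 1753 [442.   85.4] [168.3  44.2] yaw 0.53 zmed 45.8
dock 10617 [621.   35.3] [203.  100.2] yaw 3.065 zmed 16.0
open finger front x pctl [-102.45075758  -69.49097767  -53.91022332  -49.0133955 ]
yellow lever 111 [429.20211662 285.60346976 115.25579478] [474.96030393 315.50720803 156.28882132] [444.81420117 302.13873539 147.8667392 ]
yellow lever 188 [437.41663238 282.54056807 108.91183068] [478.94295283 314.92499866 155.69241566] [460.45168913 298.37662856 134.27048935]
```

View pics/w3.png

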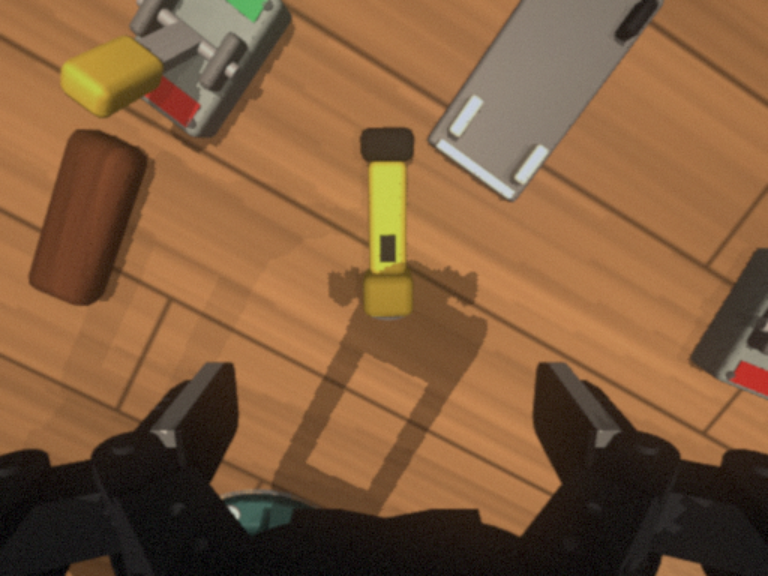

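The lever is over at red (110,75 in the picture). The torch lies along the tool's z, centred at (388,225), with its tail at the top and lens at the bottom. I'll grip the barrel just behind its centre.

step_arm([
  [[200,2,-3],[0,0,0],1],
  [[200,2,-3],[0,0,0],1],
  [[200,2,-3],[0,0,0],1],
  [[200,2,-3],[0,0,0],1],
  [[200,2,-3],[0,0,0],1],
  [[240,2,-3],[0,0,0],1],
  [[265,2,-3],[0,0,0],1],
  [[285,2,-3],[0,0,0],1],
  [[300,2,-3],[0,0,0],1],
  [[315,2,-3],[0,0,0],1],
  [[322,2,-3],[0,0,0],1],
  [[322,2,-3],[0,0,0],1],
  [[322,2,-3],[0,0,0],1],
  [[322,2,-3],[0,0,0],1],
])

```text
time: 8.68
position: [448.7, 87.5, -22.8]
orientation: [1.928, 0.516, -1.926]
wrist_force: [0.4, 0.5, -0.3]
width: 0.999
```

```bash
python3 - <<'E'
from h import *
im,P=cloud('wrist'); s=arm.sense(); save('w4.png',im)
print(s['time'],s['position'],s['wrist_force'])
R=Ro.from_rotvec(s['orientation']).as_matrix()
m=(im[...,0]>110)&(im[...,1]>100)&(im[...,2]<70); q=P[m]; q=q[(q[:,2]>20)&(q[:,2]<60)]; L=(q-s['position'])@R
print('yellow tool',np.percentile(L,[2,50,98],axis=0).round(1))
L=((P-s['position'])@R).reshape(-1,3); f=L[(L[:,0]<-30)&(abs(L[:,1])>36)&(abs(L[:,1])<70)]
print('tip',np.percentile(f[:,0],[99,100]), 'y range', np.percentile(f[f[:,0]>-70][:,1],[1,49,51,99]))
E
```

```text
8.7333 [448.91326136  87.46543439 -22.63902662] [-0.45465279  0.15758522  0.32546445]
yellow tool [[-64.5 -17.7 -49.3]
 [-63.   -1.   -2.9]
 [-57.6  14.1  26.8]]
tip [-34.16611342 -30.03860184] y range [-49.28420727  54.00499535  54.5596475   69.48098785]
```

View pics/w4.png

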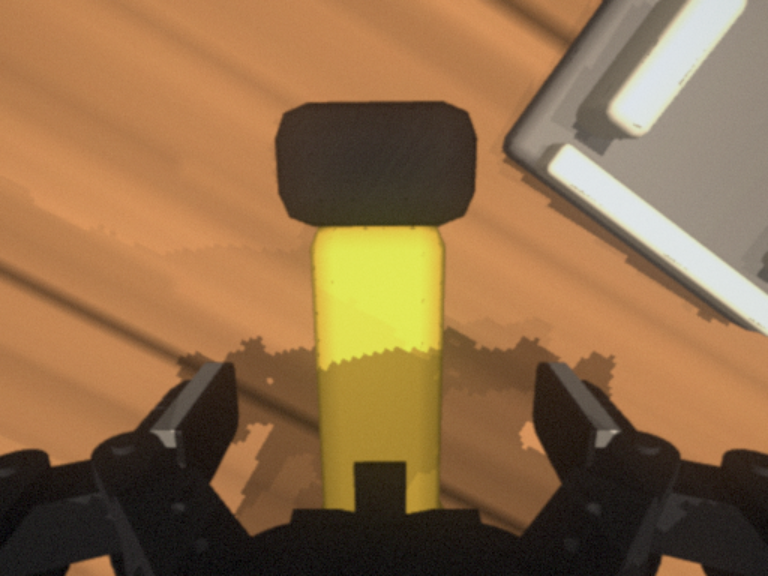

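The view shows the barrel centred between the pads (inner faces at columns 237 and 533, barrel 315–443). I'll go 5 mm lower and close.

step_arm([
  [[5,-1,0],[0,0,0],1],
  [[5,-1,0],[0,0,0],1],
  [[5,-1,0],[0,0,0],-1],
  [[5,-1,0],[0,0,0],-1],
  [[5,-1,0],[0,0,0],-1],
  [[5,-1,0],[0,0,0],-1],
  [[5,-1,0],[0,0,0],-1],
  [[5,-1,0],[0,0,0],-1],
  [[5,-1,0],[0,0,0],-1],
  [[5,-1,0],[0,0,0],-1],
], force=40)

```text
time: 9.57
position: [447.6, 88.2, -28.3]
orientation: [1.928, 0.516, -1.927]
wrist_force: [-0.6, 0.8, 5.5]
width: 0.39
```

step_arm([
  [[-15,0,0],[0,0,0],-1],
  [[-30,0,0],[0,0,0],-1],
  [[-50,0,0],[0,0,0],-1],
  [[-70,0,0],[0,0,0],-1],
  [[-100,0,0],[0,0,0],-1],
  [[-120,0,0],[0,0,0],-1],
  [[-120,0,0],[0,0,0],-1],
  [[-120,0,0],[0,0,0],-1],
])

```text
time: 10.23
position: [448.3, 88.3, 92.1]
orientation: [1.93, 0.515, -1.925]
wrist_force: [-0.6, 0.2, -2.1]
width: 0.392
```

```bash
python3 - <<'E'
from h import *
im,P=cloud('wrist'); s=arm.sense(); save('w5.png',im)
print(s['time'],s['position'],s['wrist_force'],s['width'])
R=Ro.from_rotvec(s['orientation']).as_matrix(); print(R.round(3))
L=(P-s['position'])@R
r=arm.regions_of('torch','wrist')
for x in r[:1]:
    q=L[x['mask']]; q=q[(q[:,0]>-75)&(q[:,0]<-20)]; print(x['p'],np.percentile(q,[1,50,99],axis=0).round(1))
for rr in range(60,340,14): print(rr,L[rr,252].round(1),im[rr,252])
im2,P2=cloud('side'); q=box(P2,[330,-20,60],[560,190,190])
x=arm.regions_of('torch','side')[0]; q=P2[x['mask']]; print(x['p'],np.nanpercentile(q,[2,50,98],axis=0).round())
E
```

```text
10.2833 [447.07578845  88.1958694   91.07335962] [-0.25944354 -0.60571871 -2.82598443] 0.391314232492102
[[-0.     0.499 -0.866]
 [ 0.    -0.866 -0.499]
 [-1.    -0.     0.   ]]
0.71 [[-74.9 -20.2 -79.1]
 [-70.1   0.4 -29.2]
 [-64.2  20.8  21.5]]
60 [ 90.5  -2.7 -96.3] [198 137  85]
74 [-75.3  -0.8 -76.4] [56 45 35]
88 [-76.   -0.8 -72.4] [63 53 46]
102 [-76.5  -0.8 -68.3] [57 49 42]
116 [-75.8  -0.9 -64.2] [57 51 38]
130 [-77.9  -0.8 -60.1] [62 56 39]
144 [-74.   -0.9 -55.3] [64 61 35]
158 [-68.6  -1.  -49.7] [227 215  78]
172 [-69.   -1.  -44.9] [228 233  88]
186 [-69.5  -1.  -40.1] [228 232  87]
200 [-70.6  -1.  -35.4] [227 233  87]
214 [-69.3  -1.  -29.7] [226 224  81]
228 [-70.7  -1.  -24.9] [227 225  83]
242 [-70.5  -1.1 -19.5] [181 147  56]
256 [-70.3  -1.1 -13.8] [178 143  54]
270 [-70.7  -1.1  -8.4] [177 142  50]
284 [-70.4  -1.1  -2.3] [176 140  53]
298 [-70.2  -1.1   3.8] [170 134  47]
312 [-69.8  -1.2  10.2] [172 138  51]
326 [-73.   -1.1  14.1] [40 33 23]
0.93 [[366.  36. 122.]
 [464. 107. 156.]
 [519. 145. 165.]]
```

step_arm([
  [[0,27,-26],[0.1,0,0],-1],
  [[0,54,-52],[0.2,0,0],-1],
  [[0,81,-77],[0.3,0,0],-1],
  [[0,108,-103],[0.4,0,0],-1],
  [[0,136,-129],[0.5,0,0],-1],
  [[0,136,-129],[0.6,0,0],-1],
  [[0,136,-129],[0.6,0,0],-1],
  [[0,136,-129],[0.6,0,0],-1],
  [[0,136,-129],[0.6,0,0],-1],
])

```text
time: 11.18
position: [624.8, 35.2, 90.0]
orientation: [-2.179, 0.081, 2.188]
wrist_force: [-0.3, -0.4, -1.9]
width: 0.391
```

```bash
python3 - <<'E'
from h import *
im,P=cloud('wrist'); s=arm.sense(); save('w6.png',im)
print(s['time'],s['position'],s['width'])
R=Ro.from_rotvec(s['orientation']).as_matrix(); print(R.round(3))
L=((P-s['position'])@R).reshape(-1,3); Z=P.reshape(-1,3)[:,2]
def ext(lo,hi,tag,zr=(-200,60)):
    k=L[(Z>lo)&(Z<hi)&(abs(L[:,1])<75)&(L[:,2]>zr[0])&(L[:,2]<zr[1])]
    if len(k): rect(k[:,[2,1,0]],tag+' (z,y)'); print('  z',np.percentile(k[:,2],[.5,99.5]).round(1),'y',np.percentile(k[:,1],[.5,99.5]).round(1))
ext(11,20,'base'); ext(33,42,'cheeks'); ext(49,58,'wall'); ext(24,31,'lip',(0,200))
ext(100,190,'torch tail',(-100,-58))
k=L[(Z>11)&(Z<20)&(abs(L[:,1])<75)]
for z in (-80,-60,-40,-20,0,20): 
    j=k[abs(k[:,2]-z)<3]; 
    if len(j): print(z,len(j),'y',j[:,1].min().round(1),j[:,1].max().round(1))
E
```

```text
11.2333 [625.11278179  35.25464559  90.49583347] 0.3870081900690552
[[-0.003 -0.074 -0.997]
 [ 0.    -0.997  0.074]
 [-1.    -0.     0.003]]
base (z,y) 3130 [-24.3   0.4] [142.7 100.3] yaw 3.137 zmed 74.9
  z [-93.5  44.5] y [-49.5  50.2]
cheeks (z,y) 95 [-89.5   0.9] [78.3  0.6] yaw 1.57 zmed 51.7
  z [-89.8 -89.2] y [-38.   39.5]
wall (z,y) 2400 [-93.5   0.5] [82.1 12. ] yaw 1.569 zmed 35.3
  z [-99.2 -87.6] y [-39.7  40.5]
lip (z,y) 10 [102.5  -0. ] [71.5  3.7] yaw 1.575 zmed 62.0
  z [100.8 104.5] y [-35.8  35.7]
torch tail (z,y) 9263 [-68.4  -0.6] [46.3 20.8] yaw 1.571 zmed -73.8
  z [-78.7 -58.1] y [-22.9  21.6]
-80 22 y 47.4 50.4
-40 9 y 48.2 50.3
-20 285 y -49.2 49.6
0 236 y -49.4 50.2
20 213 y -49.8 49.1
```

View pics/w6.png

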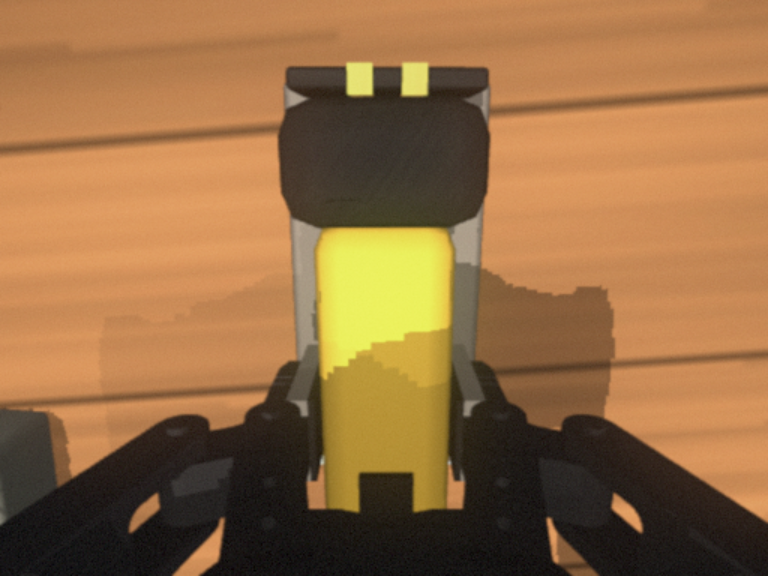

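The torch is lined up over the dock: its tail end is at tool z -79 against a wall face at -88, and the lateral error is about 1 mm. The picture shows the tail (385,160) just in front of the brass contacts (360 and 415, row 78). Lowering it now.

step_arm([
  [[35,1,0],[0,0,0],-1],
  [[60,1,0],[0,0,0],-1],
  [[75,1,0],[0,0,0],-1],
  [[85,1,0],[0,0,0],-1],
  [[92,1,0],[0,0,0],-1],
  [[97,1,0],[0,0,0],-1],
  [[101,1,0],[0,0,0],-1],
  [[103,1,0],[0,0,0],-1],
  [[104,1,0],[0,0,0],-1],
  [[104,1,0],[0,0,0],-1],
  [[104,1,0],[0,0,0],-1],
])

```text
time: 12.15
position: [627.6, 33.8, -11.9]
orientation: [-2.183, 0.084, 2.181]
wrist_force: [-0.1, -0.6, -1.7]
width: 0.392
```

```bash
python3 - <<'E'
from h import *
im,P=cloud('wrist'); s=arm.sense(); save('w7.png',im)
print(s['time'],s['position'],s['width'],s['wrist_force'],s['wrist_torque'])
q=P[180:310,245:262].reshape(-1,3); print('barrel top z (want 55)',np.nanpercentile(q[:,2],[5,50,95]))
q=P[80:130,230:280].reshape(-1,3); print('tail top z (want 61)',np.nanpercentile(q[:,2],[5,50,95]))
E
```

```text
12.2 [627.60400703  33.76381378 -11.93036462] 0.39186470872264645 [ 0.05686868  0.19485309 -2.58574231] [ 0.02230344 -0.01935016  0.02687538]
barrel top z (want 55) [56.20081452 57.10152702 58.01909766]
tail top z (want 61) [61.83543203 63.01495113 64.12002836]
```

step_arm([
  [[1,0,0],[0,0,0],-1],
  [[2,0,1],[0,0,0],-1],
  [[2.5,0,1],[0,0,0],-1],
  [[2.5,0,1],[0,0,0],-1],
  [[2.5,0,1],[0,0,0],0.1],
  [[2.5,0,1],[0,0,0],0.3],
  [[2.5,0,1],[0,0,0],0.6],
  [[2.5,0,1],[0,0,0],1],
  [[2.5,0,1],[0,0,0],1],
  [[2.5,0,1],[0,0,0],1],
  [[2.5,0,1],[0,0,0],1],
])

```text
time: 13.12
position: [626.0, 33.9, -15.1]
orientation: [-2.182, 0.084, 2.182]
wrist_force: [-0.5, -0.6, -0.1]
width: 0.999
```

```bash
python3 - <<'E'
from h import *
im,P=cloud('wrist'); s=arm.sense(); save('w8.png',im)
print(s['time'],s['position'],s['width'],s['wrist_force']); R=Ro.from_rotvec(s['orientation']).as_matrix(); print(R.round(3))
for a,b,c,d,n in ((180,310,245,262,'barrel top 55'),(80,130,230,280,'tail top 61')):
    q=P[a:b,c:d].reshape(-1,3); print(n,np.nanpercentile(q[:,2],[5,50,95]))
L=((P-s['position'])@R).reshape(-1,3); Z=P.reshape(-1,3)[:,2]
k=L[(Z>47)&(abs(L[:,1])<50)&(L[:,2]<-60)&(L[:,2]>-130)]
print('hist z',np.histogram(k[:,2],np.arange(-110,-58,3)))
k=L[(Z>57)&(L[:,2]<-60)&(L[:,2]>-80)];print('tail y',np.percentile(k[:,1],[1,99]))
k=L[(Z>48)&(L[:,2]<-88)&(L[:,2]>-110)];print('wall y',np.percentile(k[:,1],[1,99]))
E
```

```text
13.1667 [626.07541717  33.90352488 -15.10162747] 0.9979493973248849 [ 1.21712921 -0.07718747 -0.46369027]
[[-0.    -0.077 -0.997]
 [ 0.    -0.997  0.077]
 [-1.    -0.     0.   ]]
barrel top 55 [54.89232003 55.80632788 56.76269448]
tail top 61 [60.71426119 61.79884496 62.83962434]
hist z (array([   0,    0,    0,    0, 1383, 3051, 3045, 1814,    0,  118, 1111,
       1380, 1558, 1435, 1532, 1421,  903]), array([-110, -107, -104, -101,  -98,  -95,  -92,  -89,  -86,  -83,  -80,
        -77,  -74,  -71,  -68,  -65,  -62,  -59]))
tail y [-21.23158819  19.97769045]
wall y [-40.51208637  38.22474611]
```

The torch is docked: barrel top at z 55.8 (55 expected), a 7 mm tail gap, and centred within 1 mm. Next I lift off and go round to the red side of the lever.

step_arm([
  [[-40,0,0],[0,0,0],1],
  [[-80,0,0],[0,0,0],1],
  [[-120,0,0],[0,0,0],1],
  [[-160,0,0],[0,0,0],-1],
  [[-190,-252,252],[0.06,0,0],-1],
  [[-190,-252,252],[0.06,0,0],-1],
  [[-190,-252,252],[0.06,0,0],-1],
  [[-190,-252,252],[0.06,0,0],-1],
  [[-190,-252,252],[0.06,0,0],-1],
  [[-190,-252,252],[0.06,0,0],-1],
  [[-190,-252,252],[0.06,0,0],-1],
  [[-190,-252,252],[0.06,0,0],-1],
  [[-190,-252,252],[0.06,0,0],-1],
  [[-190,-252,252],[0.06,0,0],-1],
  [[-190,-252,252],[0.06,0,0],-1],
  [[-190,-252,252],[0.06,0,0],-1],
  [[-190,-252,252],[0.06,0,0],-1],
])

```text
time: 14.58
position: [395.2, 303.8, 175.0]
orientation: [-2.15, 0.149, 2.15]
wrist_force: [0.9, -0.0, 0.2]
width: -0.004
```

```bash
python3 - <<'E'
from h import *
im,P=cloud('scene'); s=arm.sense(); save('s9.png',im)
print(s['time'],s['position'],s['width']); print(Ro.from_rotvec(s['orientation']).as_matrix().round(3))
q=box(P,[515,-30,22],[740,100,90]); rect(q[(q[:,2]>45)],'dock+torch'); 
r=arm.regions_of('torch','scene')
for x in r[:2]:
    q=P[x['mask']]; q=q[q[:,2]>45]; 
    if len(q)>10: rect(q,x['p'])
E
```

```text
14.6333 [395.1876051  303.67918665 174.87142784] 0.002481674856006312
[[ 0.    -0.138 -0.99 ]
 [-0.    -0.99   0.138]
 [-1.     0.    -0.   ]]
dock+torch 685 [633.2  45.7] [189.1  81. ] yaw 2.962 zmed 54.8
0.78 542 [622.3  37.8] [172.1  45.2] yaw 3.075 zmed 55.6
```

step_arm([
  [[40,0,5],[0,0,0],-1],
  [[83,0,5],[0,0,0],-1],
  [[83,0,5],[0,0,0],-1],
  [[83,0,5],[0,0,0],-1],
  [[83,0,5],[0,0,0],-1],
  [[83,0,-15],[0,0,0],-1],
  [[83,0,-35],[0,0,0],-1],
  [[83,0,-55],[0,0,0],-1],
  [[83,0,-75],[0,0,0],-1],
  [[83,0,-90],[0,0,0],-1],
  [[83,0,-105],[0,0,0],-1],
  [[83,0,-105],[0,0,0],-1],
  [[83,0,-105],[0,0,0],-1],
  [[40,0,-80],[0,0,0],-1],
  [[0,0,-60],[0,0,0],-1],
  [[-50,0,-60],[0,0,0],-1],
  [[-100,0,60],[0,0,0],-1],
  [[-100,0,60],[0,0,0],-1],
  [[-100,0,60],[0,0,0],-1],
  [[-100,0,60],[0,0,0],-1],
])

```text
time: 16.35
position: [330.3, 313.1, 278.6]
orientation: [-2.151, 0.142, 2.149]
wrist_force: [-0.4, 0.9, 1.3]
width: -0.001
```

```bash
python3 - <<'E'
from h import *
im,P=cloud('scene'); im2,P2=cloud('side'); s=arm.sense(); print(s['time'],s['position'],s['wrist_force'])
for im0,P0 in ((im,P),(im2,P2)):
    ok=(im0[...,0]>130)&(im0[...,1]>110)&(im0[...,2]<60)
    q=P0[ok]; q=q[np.all((q>[400,240,75])&(q<[600,350,180]),1)]; print('lever',len(q),q.min(0).round(),q.max(0).round(),q.mean(0).round())
    q=box(P0,[480,-330,80],[640,-200,170]); print('stair',q.max(0).round(),q.mean(0).round())
x=arm.regions_of('torch','side')[0]; q=P2[x['mask']]; q=q[q[:,2]>45]; rect(q,x['p'])
cv2.imwrite('pics/f.png',cv2.resize(im2[100:390,150:420,::-1],None,fx=2,fy=2))
E
```

```text
16.45 [332.74014163 313.39565565 277.56200373] [-0.05544489  1.06850321  0.11229507]
lever 82 [548. 268. 140.] [568. 300. 157.] [558. 284. 150.]
stair [ 615. -255.  157.] [ 596. -270.  131.]
lever 166 [520. 268. 115.] [565. 302. 157.] [542. 288. 142.]
stair [ 610. -255.  157.] [ 582. -267.  126.]
0.63 493 [621.9  39.9] [167.3  45. ] yaw 3.085 zmed 54.6
```

View pics/f.png

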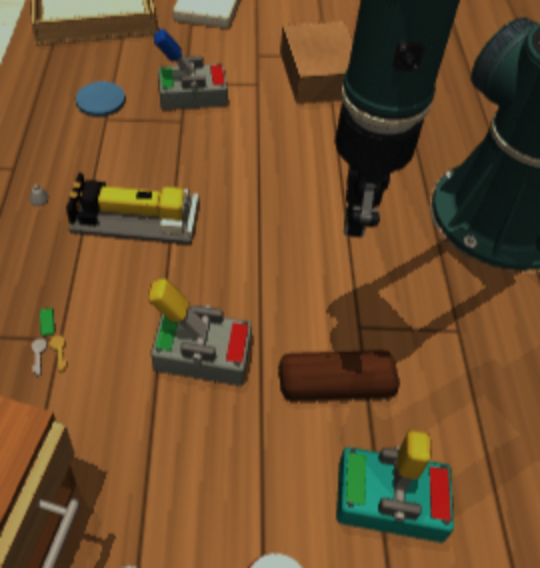

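The final view shows the torch in the dock with its tail at the black end (130,203). The charger lever leans to green (170,300) and the blue stair lever is still on (170,45). The gripper is clear of everything, so I'm handing in.

```bash
python3 -c "
from station import arm
print(arm.sign_off())"
```

```text
the job is handed in; nothing more can be done
None
```

I switched the charger off, laid the torch in the dock with its tail at the contacts and button up, switched the charger back on and handed the job in at about 16.5 s. The sign-off gives no verdict, so the result rests on my own checks.

**Last checks**
- **Torch:** it lies level in the dock. The barrel top measured 55.8 mm against 55 expected, the gap from tail to contact wall was 7 mm against 8 nominal, and the sideways offset was about 1 mm.
- **Levers:** the yellow grip leans to green, reaching x ≈ 565, y ≈ 285 as at the start. The stair lever is still on.
- **Other objects:** the bell, coaster, keys and glasses case looked unmoved in the final picture; I did not measure them again.
- **Gripper:** it was clear of everything when I handed in.

**What disagreed**
- **First push missed:** it passed over the lever without touching it. Both cameras showed the shut fingertips about 43 mm short of the reported TCP, so I corrected all later heights for that.
- **Camera offset:** the fixed cameras and the wrist camera differed by about 3–4 mm in y. I used the wrist camera for the grasp and the placing.

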